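# Load a slide carrier under the sprung stage clip

### The job

Load the slide carrier into the sample stage: with one fingertip press the long black bar down and keep it down, so that the sprung clip's jaw lifts, and meanwhile push the carrier along its track with the other fingertip, by its upright tab, under the jaw until it is fully home against the end stop. Then let the bar go, so that the clip clamps the carrier, and draw clear. Only push the carrier, never lift or tip it out of its track, and leave the reagent jar, the spray bottle and the bundle of vials where they stand.

Things in the scene. Friction and masses are not known exactly. Their poses are not given: they have to be found in the camera images.
- stage: Fixed sample stage on a grey base plate 170 x 112 x 10 mm (local x -107 to +63, y -54 to +58). Origin: on the table below the clip's hinge shaft. Local x: push direction along the track, towards its end stop; z up. Hinge shaft: along x at local y 0, 30 mm up, 12 mm thick at most, in brackets at x -100 and +55 whose tops are 37 mm up. Nothing stands higher than 60 mm above the table, clip included.
- track_end (a point): Middle of the end stop's foot, on the track floor: stage local x +50, y +32, 20 mm above the table. The aluminium track runs from local x -85 to here, its centre line at local y +32, its floor 20 mm above the table, 39 mm wide between two guide rails only 4 mm high. The end stop is 7 mm high.
- clip (a joint): Angle of the sprung see-saw clip, rad: 0 at rest (jaw down, bar up), grows as the bar is pressed, hard stop at 0.5. A spring drives it back: the bar needs about 3 N to start and 7 N at the stop. The jaw lets the carrier pass above about 0.21 (its gap over the track floor: 2 mm at 0, 12 mm at 0.35, 17 mm at 0.5). With the bar let go it rests at about 0.2 on a carrier.
- bar_top (a point): Point on the top (at rest) of the clip's press bar, at the middle of its length (stage local x -42 mm, y -31); moves with the bar. The bar: lying, black, round, 14 mm thick, parallel to the track, stage local x -98 to +14, 63 mm sideways from the track's centre line; press it anywhere, a fingertip may slide along it. Its top is 44 mm above the table at rest, 37 at clip angle 0.21, 31 at 0.40, 28 at the stop.
- jaw (a point): Lowest point of the jaw's near end, under which the carrier must go; moves with the clip. The jaw is a lying rubber roll 8 mm thick on a steel bow, stage local x +18 to +44, y +30.
- carrier: Loose grey slide carrier: flat plate 50 (x) x 36 (y) x 8 mm, a glass slide let into its top, and across its rear (-x) edge an upright tab 4 mm thick, up to 22 mm above its underside. About 0.12 kg. Origin: centre of the underside, on the track floor. Rear face of the tab at local x -25 mm, front at +25. Starts in the track before the jaw; fully home its origin is at stage local x +25, y +32 mm.
- jar: Bystander: glass-stoppered reagent jar, 67 mm across, 116 mm tall, about 15 cm to the -y side of the stage's hinge. Origin: centre of its foot.
- spray: Bystander: small spray bottle, 30 mm across, 113 mm tall, about 16 cm to the -y side of the stage's hinge. Origin: centre of its foot.
- vials: Bystander: bundle of ten small vials in a band, 103 x 71 x 46 mm, about 15 cm to the +y side of the stage's hinge. Origin: centre of its foot.
There are look-alikes about, which are no part of the job. What is meant by the stage is not yellow, and is the larger of those in its own colour.

How it is judged:
On the way, in this order (a step that is already met when the one before it is completed fails the run):
1. a fingertip holds the bar down (clip above 0.21 rad) while the carrier is still before the jaw (contact force between the fingers and clip above 1 N and value of joint clip above 0.21 rad and x of carrier in the frame of stage below -0.008 m), for 0.1 s.
2. the other fingertip pushes the carrier under the jaw while the bar is held down (contact force between the fingers and clip above 1 N and contact force between the fingers and carrier above 0.1 N and x of carrier in the frame of stage above -0.004 m).
3. the carrier is home (within 2.5 mm of the end stop) with the bar still held down (contact force between the fingers and clip above 1 N and x of carrier in the frame of stage above 0.0225 m), for 0.1 s.
At the end, for the whole second after the job is handed in: The carrier lies flat in its track within 2.5 mm of the end stop, at rest, and the clip has come down on it (clip angle 0.15 to 0.25 rad) (x of carrier in the frame of stage above 0.0225 m and z of carrier in the frame of stage below 0.022 m and angle between the x axis of carrier and the x axis of stage, either way round below 0.12 rad and angle between carrier's own z axis and vertical below 0.06 rad and value of joint clip between 0.15 and 0.25 rad and linear speed of carrier below 0.01 m/s); the robot touches nothing.
It fails at once if the carrier is lifted more than 6 mm off the track floor (z of carrier in the frame of stage above 0.026 m).
It fails at once if the carrier is tipped by more than 0.25 rad (angle between carrier's own z axis and vertical above 0.25 rad).
It fails at once if the reagent jar is moved by more than 2 cm (distance of jar from where it was at the start of the episode above 0.02 m).
It fails at once if the spray bottle is moved by more than 2 cm (distance of spray from where it was at the start of the episode above 0.02 m).
It fails at once if the bundle of vials is moved by more than 2 cm (distance of vials from where it was at the start of the episode above 0.02 m).
It also fails if it takes over 37 s, if anything falls off the work surface, if the arm or the gripper's body presses on something with over 40 N, if the wrist force passes 120 N, or if a joint passes its speed limit or range.

### The arm

A 7-joint arm with a two-finger parallel gripper is mounted at the origin on a cart in front of the work surface, level with it; the furniture and walls round the work are solid. World frame = base frame: x ahead of the robot, y to its left, z up, the work surface at z = 0. Lengths are in m, angles in rad, forces in N, time in s.
With the tool pointing down it reaches from about 0.4 to 0.85 m from the base axis. Payload 10.4 kg.
Tool frame: the origin (TCP) lies at the centre of the arm's flange, where the gripper is bolted on; the fingertips stand 182 mm ahead of it and the grasp point (between the pads) lies 164 mm ahead of it; z points along the fingers, y is the line along which they close (so a half turn about z gives the same grasp; the last joint's range is limited). The gripper opens to 87 mm and grips with 3 to 60 N. Pads are 19 mm wide; open, the fingers measure 117 mm over their backs; the gripper's body (75 mm by 190 mm) begins 51 mm behind the grasp point.
Start: joints at [1.209, 0.332, -0.065, 1.46, 0.022, 1.35, -0.088], TCP at [0.208, -0.589, 0.405] pointing down, gripper open.
Joint ranges: [-2.6, 2.6], [-0.5, 2.12], [-1.47, 1.34], [0.16, 2.42], [-1.27, 4.41], [0.06, 2.06], [-2.6, 2.6]. Speed limits (rad/s): [2.22, 2.22, 2.79, 2.79, 3.14, 3.14, 3.14].

### API

Orientations are given as a unit quaternion [x, y, z, w].
In Python, from bench import r, eyes, job gives the robot as it stands. The module is installed in compiled form; this text tells all that it offers.
- The arm moves only by the shell command python3 -m inch 'ROWS' [OPENING] [FORCE]. ROWS is JSON, a list of rows, each a list of 6 numbers: the shift along the tool's x, y, z normalised to -1 to 1, where 1 is 4 cm, then the turn, a rotation vector about the tool's x, y, z normalised to -1 to 1, where 1 is 0.12 rad. In form: [[x, y, z, wx, wy, wz], ...]. A call has exactly 5 rows; each row shifts and turns the commanded pose from where the row before left it, along the tool's axes as they then stand; what a row does not reach is not made up. A row lasts 1/12 s, in which the tool goes at most 41.7 mm and 7.16 degrees, less where a joint would pass 70% of its speed; a pose out of reach is approached as far as the arm can. A call with a number of a shift or a turn outside -1 to 1 is refused whole. A call with a gripper value outside its range is refused whole. OPENING is the gripper command: -1 is shut, 1 is fully open, values between are in proportion, set as the call begins (- or left out, the last holds). The fingers move at their own pace and stop on an object; FORCE is the grip in N (left out, the last holds). Time passes only in rows, so rows that do not move let the fingers close, or fill a call up. It gives the time, the measured TCP pose, the force, the opening and the grip force at its end, in the units of the state.
- r.read_state(): the state, without advancing time (a new reading comes with each control period).
- eyes.camera(name): name is "side" or "top"; returns a dict with "pixels" (400x640x3 uint8, red, green, blue), "fx", "fy", "cx", "cy" (pixels), "extrinsics" (4x4, takes a point from camera to world coordinates). Camera axes: x right, y down, z forward; pixel columns grow to the right and rows downward; lengths in m; the calibration is good to about 2 mm. A picture is of the moment at which its call begins. There is no depth.
- job.close_job(): hands the job in; it is judged then, once.
The state is a dict: "time": time; "joint_positions": joint angles; "joint_vel": joint speeds; "joint_torque": joint torques, N m; "ee_pos": TCP position; "eef_rot": TCP orientation; "ft_force": force on the tool from outside, world axes, zero at the start; "torque": the same for the moment, N m; "width": finger opening in m; "grip_force": force on a finger pad.
Only numpy, scipy, OpenCV 4.12 (cv2) and the standard library are available. Lean on these libraries where they do the work, as an engineer would, in place of code of your own. Each camera call takes 0.05 s, during which the arm holds its last target. There are 200 camera calls.

## Working session

There is one attempt and no reset: what is moved stays moved. The work goes in short steps, Python scripts to look and compute and a shell command to move; the robot and the scene stay as the last step left them, time stands still between calls to the robot, and variables do not carry over. Pictures are saved under pics/ and viewed, at most 10 in all, crops included, and the job is handed in when it is done.

```bash
mkdir -p pics
python3 - <<'E'
from bench import r,eyes
import cv2,numpy as np
for n in("side","top"):
    c=eyes.camera(n); cv2.imwrite(f"pics/{n}0.png",c["pixels"][:,:,::-1])
    print(n,c["fx"],c["fy"],c["cx"],c["cy"]);print(np.round(c["extrinsics"],4).tolist())
s=r.read_state();print({k:np.round(v,4).tolist() for k,v in s.items()})
E
```

```text
side 373.3446793913342 373.3446793913342 317.5777831022147 202.50365249046828
[[0.9998, 0.0175, -0.0077, 0.5412], [0.0166, -0.5966, 0.8024, -0.8396], [0.0094, -0.8024, -0.5968, 0.5761], [0.0, 0.0, 0.0, 1.0]]
top 400.5939401978276 400.5939401978276 312.33100936476177 195.35068173920672
[[-0.0096, -0.9847, 0.1742, 0.3923], [-0.9999, 0.0087, -0.0056, -0.1386], [0.004, -0.1743, -0.9847, 0.9332], [0.0, 0.0, 0.0, 1.0]]
{'time': 0.1, 'joint_positions': [1.2094, 0.3328, -0.0647, 1.4608, 0.0216, 1.3499, -0.0885], 'joint_vel': [-0.0006, -0.0029, -0.0006, -0.0022, -0.0017, -0.0012, 0.0005], 'joint_torque': [0.0013, -62.4546, 0.0246, -39.0717, -0.0614, 0.0367, 0.0], 'ee_pos': [0.2077, -0.5894, 0.404], 'eef_rot': [0.9857, 0.1686, -0.0001, -0.0006], 'ft_force': [-0.2198, -1.1541, 0.3083], 'torque': [0.0297, 0.0022, 0.021], 'grip_force': 0.0, 'width': 0.0873}
```

View pics/side0.png

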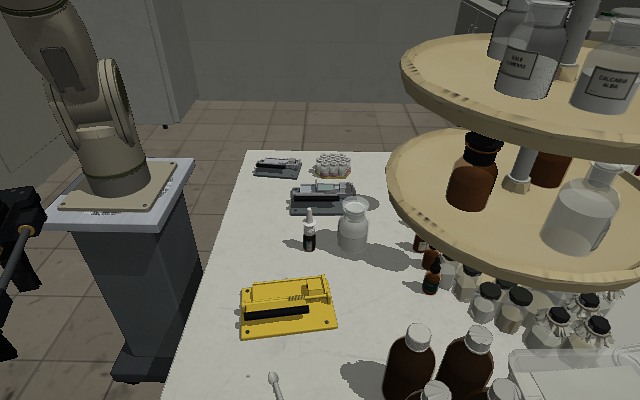

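View pics/top0.png

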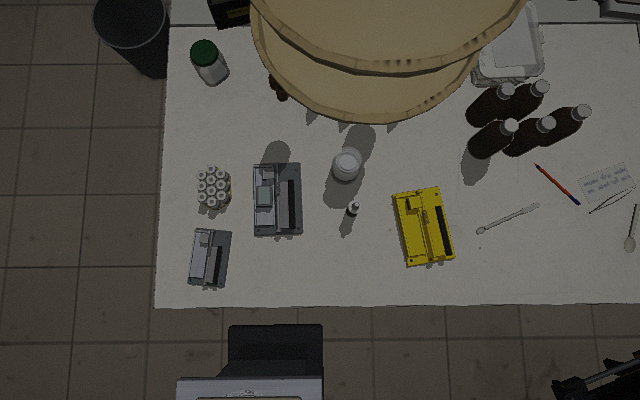

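The side view shows the target grey stage near (322,197), with vials behind it and the jar and spray in front. In the top view the stage is at (277,200), with the smaller grey and yellow look-alikes at (210,258) and (423,226). I'll enlarge both.

Run:
```python
import cv2,numpy as np
a=cv2.imread("pics/top0.png")[155:245,235:320]; b=cv2.imread("pics/side0.png")[172:222,280:365]
a=cv2.resize(a,None,fx=6.4,fy=6.4,interpolation=cv2.INTER_CUBIC);b=cv2.resize(b,None,fx=9,fy=9,interpolation=cv2.INTER_CUBIC)
def grid(im,x0,y0,f):
    for u in range(0,200,10):
        cv2.putText(im,str(x0+u),(int(u*f),10),0,.35,(0,255,255));cv2.line(im,(int(u*f),0),(int(u*f),im.shape[0]),(0,255,255),1) 
        cv2.putText(im,str(y0+u),(0,int(u*f)+10),0,.35,(0,255,0));cv2.line(im,(0,int(u*f)),(im.shape[1],int(u*f)),(0,255,0),1)
    return im
a=cv2.convertScaleAbs(a,alpha=1.5);b=cv2.convertScaleAbs(b,alpha=1.5)
cv2.imwrite("pics/topc.png",grid(a,235,155,6.4));cv2.imwrite("pics/sidec.png",grid(b,280,172,9))
```

```text
(no output)
```

View pics/topc.png

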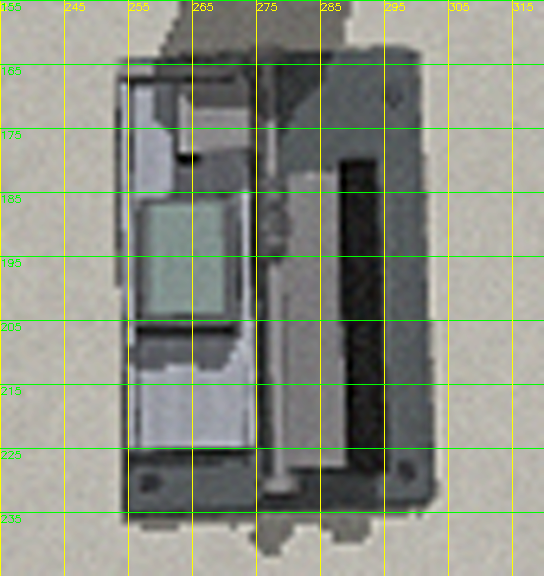

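View pics/sidec.png

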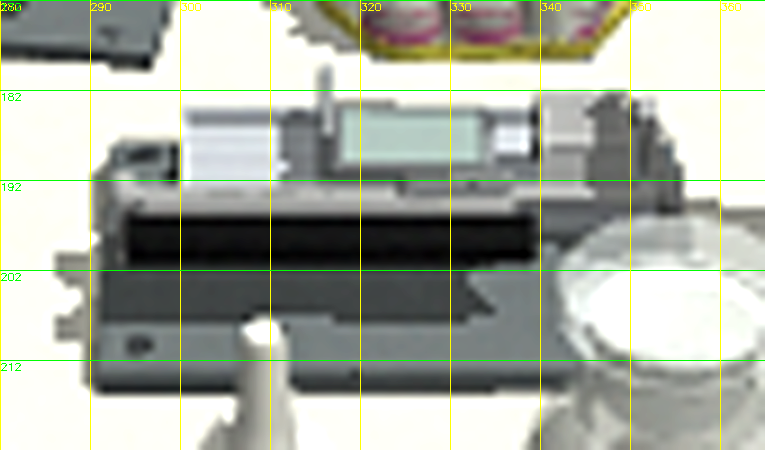

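```bash
cat > cam.py <<'E'
import numpy as np
C={"side":(373.345,317.578,202.504,np.array([[0.9998,0.0175,-0.0077,0.5412],[0.0166,-0.5966,0.8024,-0.8396],[0.0094,-0.8024,-0.5968,0.5761]])),
"top":(400.594,312.331,195.351,np.array([[-0.0096,-0.9847,0.1742,0.3923],[-0.9999,0.0087,-0.0056,-0.1386],[0.004,-0.1743,-0.9847,0.9332]]))}
def proj(n,p):
    f,cx,cy,E=C[n]; q=E[:,:3].T@(np.asarray(p)-E[:,3]); return np.array([f*q[0]/q[2]+cx,f*q[1]/q[2]+cy])
def tri(obs):
    A=[];b=[]
    for n,u,v in obs:
        f,cx,cy,E=C[n]; d=E[:,:3]@np.array([(u-cx)/f,(v-cy)/f,1]); d/=np.linalg.norm(d); P=np.eye(3)-np.outer(d,d); A.append(P);b.append(P@E[:,3])
    return np.linalg.lstsq(np.vstack(A),np.hstack(b),rcond=None)[0]
def w(p,q):
    c,s=np.cos(p[2]),np.sin(p[2]); return np.array([p[0]+c*q[0]-s*q[1],p[1]+s*q[0]+c*q[1],q[2]])
E
python3 - <<'E'
from cam import *
from scipy.optimize import least_squares
for nm,o in {"bar rear":[("top",292.2,228.4),("side",294.1,198.4)],"bar front":[("top",291,179.8),("side",339.7,198.4)],
 "tab top mid":[("top",263.7,206),("side",316.2,180)],"plate rear right":[("top",302.8,233.9),("side",290.2,214.6)]}.items(): print(nm,tri(o).round(4))
O=[("top",254.4,236.0,-.107,.058,.005),("top",302.8,233.9,-.107,-.054,.005),("top",300.6,162.8,.063,-.054,.01),
("top",291,179.8,.014,-.031,.037),("top",292.2,228.4,-.098,-.031,.037),("side",294.1,198.4,-.098,-.031,.037),("side",339.7,198.4,.014,-.031,.037),("side",290.2,214.6,-.107,-.054,.005)]
f=lambda p:np.hstack([proj(n,w(p,(a,b,c)))-(u,v) for n,u,v,a,b,c in O])
s=least_squares(f,[.5,-.05,0]);print(s.x,f(s.x).round(1).reshape(-1,2).tolist())
for q in [(-.042,-.031,.044),(.025,.032,.02)]:print(w(s.x,q))
t=tri([("top",263.7,206),("side",316.2,180)]); c,k=np.cos(s.x[2]),np.sin(s.x[2]);d=t-[*s.x[:2],0];print("tab local",c*d[0]+k*d[1],-k*d[0]+c*d[1],t[2])
E
```

```text
bar rear [ 0.4762 -0.0979  0.0357]
bar front [ 0.588  -0.0952  0.0361]
tab top mid [ 0.5274 -0.0347  0.049 ]
plate rear right [ 0.4668 -0.1208  0.0028]
[ 0.57223573 -0.06453918  0.02834179] [[0.2, -0.5], [0.2, -0.3], [-0.0, -1.0], [-0.1, 0.1], [0.2, 0.4], [-0.5, -0.3], [-0.5, -0.3], [-0.2, -0.5]]
[ 0.53113107 -0.09671692  0.044     ]
[ 0.59631887 -0.03184358  0.02      ]
tab local -0.04394430543204238 0.031087497741442295 0.049043041097525615
```

Stage located at (0.572, -0.065), yaw 0.028 rad, residuals under 1 px; heights agree (bar axis 36 mm against 37). I'll check the shelf's clearance before moving.

Run:
```python
from cam import *
from scipy.optimize import least_squares
# lower board near rim: top pixels and side pixels (rim points), circle x,y,r,z
T=[(257,45),(285,92),(345,122),(420,110),(470,75)];S=[(387,165),(400,140),(393,200),(430,245)]
def f(p):
    a=np.linspace(0,2*np.pi,721);P=np.c_[p[0]+p[2]*np.cos(a),p[1]+p[2]*np.sin(a),0*a+p[3]]
    o=[]
    for n,L in(("top",T),("side",S)):
        q=np.array([proj(n,x) for x in P]);o+=[np.min(np.hypot(*(q-l).T)) for l in L]
    return np.array(o)
for z in(.15,.3):
    s=least_squares(f,[.9,-.2,.25,z],diff_step=1e-3);print(s.x.round(3),s.fun.round(1))
```

```text
[ 0.903 -0.262  0.242  0.19 ] [1.6 0.4 0.3 5.3 0.2 0.5 6.  1.1 5.3]
[ 0.903 -0.262  0.241  0.19 ] [1.5 0.4 0.4 5.2 0.2 0.6 6.  1.1 5.4]
```

```bash
python3 -m inch '[[0.5,-0.43,0,0,0,0.13],[0.5,-0.43,0,0,0,0.13],[0.5,-0.43,0,0,0,0.13],[0.5,-0.43,0,0,0,0.13],[0.5,-0.43,0,0,0,0.13]]' -
```

```text
time: 0.52
ee_pos: [0.2774, -0.476, 0.4044]
eef_rot: [0.992, 0.13, -0.0, -0.0]
ft_force: [1.0, 0.8, 0.9]
width: 0.0872
grip_force: 0.0
```

```bash
cat > go.py <<'E'
import sys
from bench import r
from cam import *
from scipy.spatial.transform import Rotation as R
S=np.array([.5722,-.0645,.0283])
def rem(lx,ly,tipz):
    s=r.read_state();q=R.from_quat(s["eef_rot"]);t=w(S,(lx,ly,tipz+.182))-np.array(s["ee_pos"])
    c,k=np.cos(S[2]),np.sin(S[2])
    T=R.from_matrix(np.c_[[c,k,0],[k,-c,0],[0,0,-1]])
    print("shift units",(q.inv().apply(t)/.04).round(3),"turn units",((q.inv()*T).as_rotvec()/.12).round(3),"t",s["time"])
    d=np.array(s["ee_pos"])-[S[0],S[1],.182];print("local tip mm",(1e3*np.array([c*d[0]+k*d[1],-k*d[0]+c*d[1],d[2]])).round(1),"F",np.round(s["ft_force"],1),"w",s["width"])
rem(*map(float,sys.argv[1:4]))
E
python3 go.py -.07 .0005 .1
```

```text
shift units [ 8.067 -8.461  3.062] turn units [-0.004  0.003  1.93 ] t 0.5167
local tip mm [-306.3 -403.   222.4] F [1.  0.8 0.9] w 0.08720256493264184
```

```bash
python3 -m inch '[[0.5,-0.6,0,0,0,0.39],[0.5,-0.6,0,0,0,0.39],[0.5,-0.6,0,0,0,0.39],[0.5,-0.6,0,0,0,0.39],[0.5,-0.6,0,0,0,0.38]]' 0.1; python3 go.py -.07 .0005 .1
```

```text
time: 0.93
ee_pos: [0.3557, -0.3411, 0.4046]
eef_rot: [1.0, 0.013, -0.0, 0.0]
ft_force: [0.5, -0.0, -1.0]
width: 0.0611
grip_force: 0.0
shift units [ 3.837 -6.782  3.063] turn units [ 0.     0.003 -0.024] t 0.9333
local tip mm [-224.2 -270.3  222.6] F [ 0.5 -0.  -1. ] w 0.06110927807323557
```

```bash
python3 -m inch '[[0.4,-0.7,0,0,0,0],[0.4,-0.7,0,0,0,0],[0.4,-0.7,0,0,0,0],[0.4,-0.7,0,0,0,0],[0.4,-0.7,0,0,0,0]]';  python3 -m inch '[[0.4,-0.7,0.2,0,0,0],[0.4,-0.7,0.3,0,0,0],[0.4,-0.7,0.4,0,0,0],[0.3,-0.6,0.5,0,0,0],[0,0,0.5,0,0,0]]';python3 -m inch '[[0,0,0.3,0,0,0],[0,0,0,0,0,0],[0,0,0,0,0,0],[0,0,0,0,0,0],[0,0,0,0,0,0]]';python3 go.py -.07 .0005 .1
```

```text
time: 1.35
ee_pos: [0.4318, -0.1988, 0.4046]
eef_rot: [1.0, 0.014, -0.0, 0.0]
ft_force: [0.3, 0.1, -0.0]
width: 0.0484
grip_force: 0.0
time: 1.77
ee_pos: [0.49, -0.0851, 0.3283]
eef_rot: [1.0, 0.018, 0.001, -0.001]
ft_force: [-1.5, 1.2, -0.2]
width: 0.0475
grip_force: 0.0
time: 2.18
ee_pos: [0.4887, -0.0916, 0.318]
eef_rot: [1.0, 0.013, 0.001, 0.0]
ft_force: [-0.3, -0.0, -0.1]
width: 0.0484
grip_force: 0.0
shift units [ 0.354 -0.632  0.9  ] turn units [ 0.007 -0.015 -0.015] t 2.1833
local tip mm [-84.3 -24.7 136. ] F [-0.3 -0.  -0.1] w 0.04844200086377365
```

Correct the position, go down to tip height 0.06, and check with a picture.

```bash
python3 -m inch '[[0.12,-0.21,0.3,0,0,0],[0.12,-0.21,0.4,0,0,0],[0.11,-0.21,0.4,0,0,0],[0,0,0.4,0,0,0],[0,0,0.3,0,0,0]]'; python3 -m inch '[[0,0,0.1,0,0,0],[0,0,0,0,0,0],[0,0,0,0,0,0],[0,0,0,0,0,0],[0,0,0,0,0,0]]';python3 go.py -.07 .0005 .06
python3 - <<'E'
from bench import eyes
import cv2,numpy as np
a=eyes.camera("top")["pixels"][130:250,210:340,::-1];b=eyes.camera("side")["pixels"][120:225,270:380,::-1]
b=cv2.resize(b,(418,399),interpolation=cv2.INTER_CUBIC);a=cv2.resize(a,(380,399) ,interpolation=cv2.INTER_CUBIC)
cv2.imwrite("pics/h.png",cv2.convertScaleAbs(np.hstack([a,b]),alpha=1.4))
E
```

```text
time: 2.6
ee_pos: [0.5019, -0.0652, 0.2444]
eef_rot: [1.0, 0.014, 0.0, 0.0]
ft_force: [0.3, -0.5, 0.4]
width: 0.0478
grip_force: 0.0
time: 3.02
ee_pos: [0.5021, -0.0654, 0.2417]
eef_rot: [1.0, 0.014, 0.001, 0.0]
ft_force: [-0.4, -0.1, 0.2]
width: 0.0478
grip_force: 0.0
shift units [ 0.004  0.014 -0.008] turn units [ 0.005 -0.012 -0.006] t 3.0167
local tip mm [-70.1   1.1  59.7] F [-0.4 -0.1  0.2] w 0.04779077117194745
```

View pics/h.png

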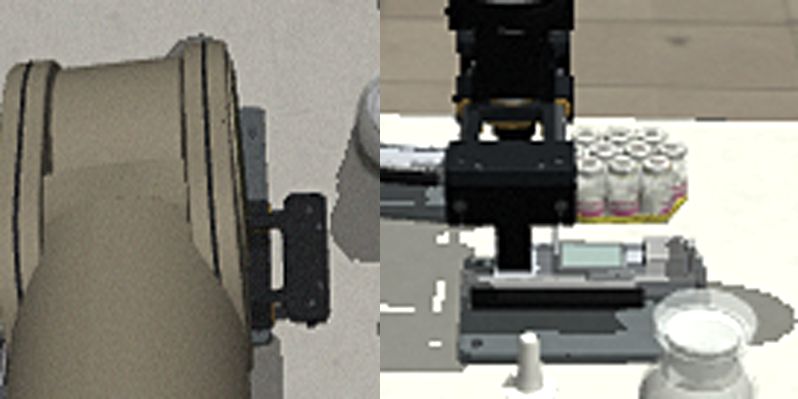

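The side view shows the near finger (crop 495–535, 270) over the bar, about 14 mm behind the tab (557, 240), as computed. Next I press down.

```bash
python3 -m inch '[[0,0,0.15,0,0,0],[0,0,0.15,0,0,0],[0,0,0.1,0,0,0],[0,0,0.1,0,0,0],[0,0,0.1,0,0,0]]'; python3 -m inch '[[0,0,0.1,0,0,0],[0,0,0.02,0,0,0],[0,0,0,0,0,0],[0,0,0,0,0,0],[0,0,0,0,0,0]]';python3 go.py -.057 .0005 .031
python3 - <<'E'
from bench import eyes
import cv2
a=eyes.camera("side")["pixels"][160:220,280:380,::-1]
cv2.imwrite("pics/p1.png",cv2.convertScaleAbs(cv2.resize(a,(800,480),interpolation=cv2.INTER_CUBIC),alpha=1.4))
E
```

```text
time: 3.53
ee_pos: [0.5019, -0.0657, 0.2166]
eef_rot: [1.0, 0.014, 0.0, 0.0]
ft_force: [-0.4, -2.2, 5.7]
width: 0.0478
grip_force: 2.9
time: 3.95
ee_pos: [0.502, -0.0658, 0.2121]
eef_rot: [1.0, 0.014, 0.0, 0.001]
ft_force: [-0.3, -2.1, 6.8]
width: 0.048
grip_force: 3.1
shift units [ 0.331  0.004 -0.023] turn units [ 0.009 -0.003 -0.007] t 3.95
local tip mm [-70.3   0.7  30.1] F [-0.3 -2.1  6.8] w 0.047993356111854124
```

View pics/p1.png

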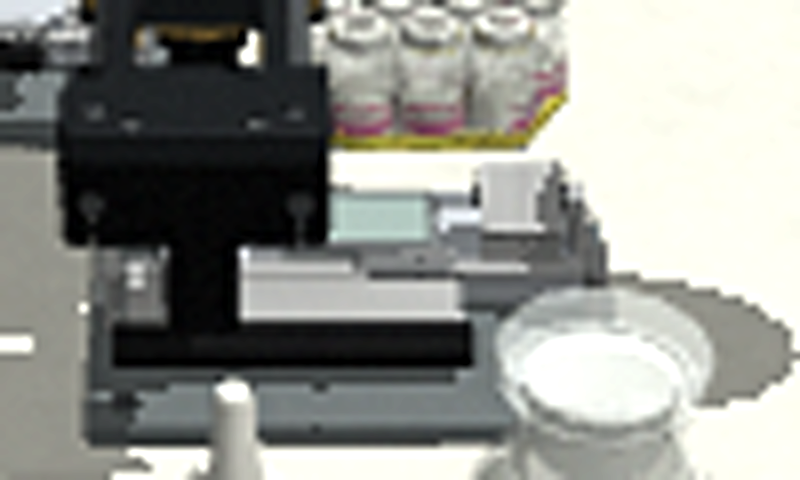

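The jaw is up, the bar is down (tip at 30 mm, so clip about 0.42, 6.8 N) and the carrier is still before the jaw. Next I push along the track.

```bash
python3 -m inch '[[0.1,0,0,0,0,0],[0.1,0,0,0,0,0],[0.1,0,0,0,0,0],[0.1,0,0,0,0,0],[0.05,0,0,0,0,0]]';python3 go.py -.0095 .0005 .031;python3 -m inch '[[0.05,0,0,0,0,0],[0.05,0,0,0,0,0],[0.05,0,0,0,0,0],[0.05,0,0,0,0,0],[0.05,0,0,0,0,0]]';python3 go.py -.0095 .0005 .031
```

```text
time: 4.42
ee_pos: [0.5195, -0.0643, 0.2115]
eef_rot: [1.0, 0.014, -0.001, -0.0]
ft_force: [-6.4, 1.0, 7.7]
width: 0.0477
grip_force: 4.1
shift units [ 1.079  0.029 -0.039] turn units [-0.003  0.018 -0.002] t 4.4167
local tip mm [-52.7   1.7  29.5] F [-6.4  1.   7.7] w 0.04772211564990201
time: 4.83
ee_pos: [0.5291, -0.064, 0.2115]
eef_rot: [1.0, 0.014, -0.001, -0.0]
ft_force: [-5.9, 1.1, 7.8]
width: 0.0482
grip_force: 4.1
shift units [ 0.838  0.03  -0.04 ] turn units [-0.003  0.023 -0.001] t 4.8333
local tip mm [-43.    1.7  29.5] F [-5.9  1.1  7.8] w 0.04820878941989483
```

```bash
python3 -m inch '[[0.06,0,0,0,0,0],[0.06,0,0,0,0,0],[0.06,0,0,0,0,0],[0.06,0,0,0,0,0],[0.06,0,0,0,0,0]]';python3 -m inch '[[0.06,0,0,0,0,0],[0.06,0,0,0,0,0],[0.06,0,0,0,0,0],[0.06,0,0,0,0,0],[0.06,0,0,0,0,0]]';python3 go.py -.0095 .0005 .031
python3 - <<'E'
from bench import eyes
import cv2
a=eyes.camera("side")["pixels"][160:220,280:380,::-1]
cv2.imwrite("pics/p2.png",cv2.convertScaleAbs(cv2.resize(a,(800,480),interpolation=cv2.INTER_CUBIC),alpha=1.4))
E
```

```text
time: 5.25
ee_pos: [0.5412, -0.0636, 0.2115]
eef_rot: [1.0, 0.014, -0.001, -0.0]
ft_force: [-6.3, 1.5, 6.9]
width: 0.0478
grip_force: 4.1
time: 5.67
ee_pos: [0.5532, -0.0633, 0.2115]
eef_rot: [1.0, 0.014, -0.001, -0.0]
ft_force: [-6.2, 0.6, 8.4]
width: 0.048
grip_force: 4.1
shift units [ 0.237  0.031 -0.038] turn units [-0.003  0.022 -0.001] t 5.6667
local tip mm [-19.    1.8  29.5] F [-6.2  0.6  8.4] w 0.047985621498415905
```

View pics/p2.png

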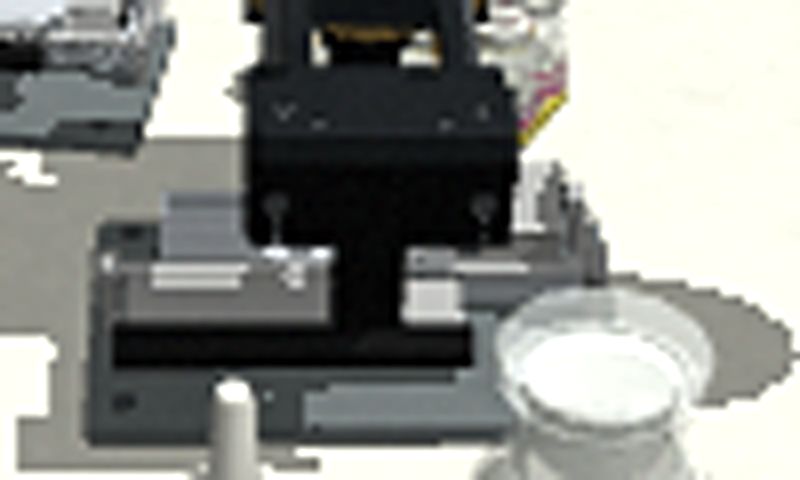

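The bar is still down, with the finger at (370,300). The track behind the finger is empty, so the carrier is travelling with it. I'll push the last centimetre slowly and watch the force.

```bash
python3 -m inch '[[0.04,0,0,0,0,0],[0.04,0,0,0,0,0],[0.04,0,0,0,0,0],[0.03,0,0,0,0,0],[0.03,0,0,0,0,0]]';python3 -m inch '[[0.02,0,0,0,0,0],[0.02,0,0,0,0,0],[0.02,0,0,0,0,0],[0,0,0,0,0,0],[0,0,0,0,0,0]]';python3 go.py -.0095 .0005 .031
```

```text
time: 6.13
ee_pos: [0.5603, -0.0631, 0.2115]
eef_rot: [1.0, 0.014, -0.001, -0.0]
ft_force: [-6.0, 1.9, 7.4]
width: 0.0479
grip_force: 4.1
time: 6.55
ee_pos: [0.5618, -0.063, 0.2112]
eef_rot: [1.0, 0.014, -0.003, -0.0]
ft_force: [-12.3, 0.8, 11.3]
width: 0.0478
grip_force: 7.4
shift units [ 0.021  0.033 -0.044] turn units [-0.001  0.047  0.002] t 6.55
local tip mm [-10.3   1.8  29.2] F [-12.3   0.8  11.3] w 0.04782420641123902
```

The force jumped to -12 N at local -10.3 mm (home predicted at -9.5), so the carrier is at the stop. I'll hold briefly, back off the tab with the bar still down, then look.

```bash
python3 -m inch '[[0.03,0,0,0,0,0],[0,0,0,0,0,0],[0,0,0,0,0,0],[0,0,0,0,0,0],[0,0,0,0,0,0]]';python3 go.py -.0095 .0005 .031; python3 -m inch '[[-0.07,0,0,0,0,0],[-0.07,0,0,0,0,0],[-0.07,0,0,0,0,0],[-0.07,0,0,0,0,0],[0,0,0,0,0,0]]';python3 go.py -.0095 .0005 .031
python3 - <<'E'
from bench import eyes
import cv2
a=eyes.camera("side")["pixels"][160:220,280:380,::-1]
cv2.imwrite("pics/p3.png",cv2.convertScaleAbs(cv2.resize(a,(800,480),interpolation=cv2.INTER_CUBIC),alpha=1.4))
E
```

```text
time: 6.97
ee_pos: [0.5624, -0.0629, 0.211]
eef_rot: [1.0, 0.014, -0.004, 0.0]
ft_force: [-16.0, 1.2, 15.3]
width: 0.048
grip_force: 9.9
shift units [ 0.007  0.034 -0.05 ] turn units [-0.001  0.066  0.004] t 6.9667
local tip mm [-9.8  1.9 29. ] F [-16.    1.2  15.3] w 0.04800490578788998
time: 7.38
ee_pos: [0.5542, -0.0631, 0.2128]
eef_rot: [1.0, 0.014, 0.002, -0.0]
ft_force: [2.4, 0.7, 7.0]
width: 0.0483
grip_force: 3.4
shift units [ 0.211  0.036 -0.004] turn units [-0.003 -0.031  0.005] t 7.3833
local tip mm [-17.9   1.9  30.8] F [2.4 0.7 7. ] w 0.04830632882414009
```

View pics/p3.png

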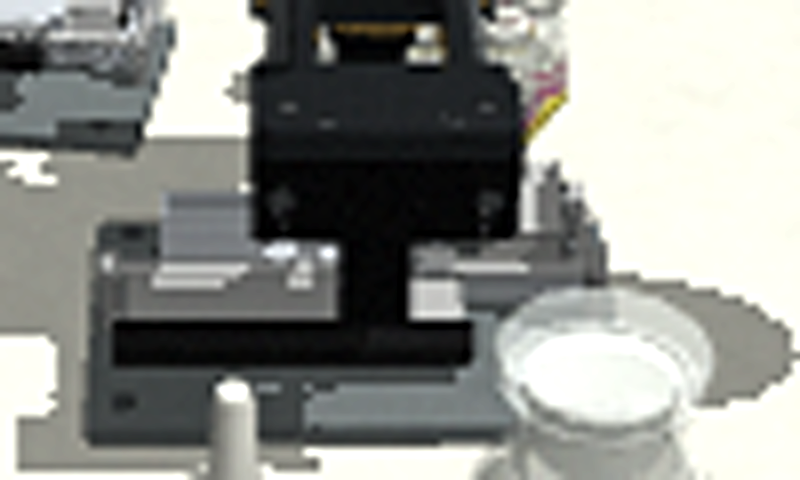

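The bar is still held down and the finger has come 8 mm back from the tab. Now I release the bar by going straight up.

```bash
python3 -m inch '[[0,0,-0.1,0,0,0],[0,0,-0.15,0,0,0],[0,0,-0.2,0,0,0],[0,0,-0.4,0,0,0],[0,0,-0.6,0,0,0]]';python3 -m inch '[[0,0,-0.7,0,0,0],[0,0,-0.7,0,0,0],[0,0,-0.7,0,0,0],[-0.5,0,-0.6,0,0,0],[-0.6,0,0,0,0,0]]';python3 -m inch '[[-0.7,0,0,0,0,0],[-0.7,0,0,0,0,0],[-0.7,0,0,0,0,0],[-0.5,0,0,0,0,0],[0,0,0,0,0,0]]';python3 go.py -.0095 .0005 .031
python3 - <<'E'
from bench import eyes
import cv2,numpy as np
a=eyes.camera("top")["pixels"][155:245,235:320,::-1];b=eyes.camera("side")["pixels"][165:222,285:365,::-1]
a=cv2.resize(a,(378,400),interpolation=cv2.INTER_CUBIC);b=cv2.resize(b,(420,300),interpolation=cv2.INTER_CUBIC)
b=np.vstack([b,np.zeros((100,420,3),np.uint8)])
cv2.imwrite("pics/end.png",cv2.convertScaleAbs(np.hstack([a,b]),alpha=1.4))
E
```

```text
time: 7.85
ee_pos: [0.5521, -0.0641, 0.2688]
eef_rot: [1.0, 0.014, -0.002, -0.0]
ft_force: [0.2, 0.0, 0.1]
width: 0.0484
grip_force: 0.0
time: 8.27
ee_pos: [0.5101, -0.0647, 0.3826]
eef_rot: [1.0, 0.014, 0.003, 0.0]
ft_force: [0.3, -0.2, 1.4]
width: 0.0479
grip_force: 0.0
time: 8.68
ee_pos: [0.4022, -0.0683, 0.3779]
eef_rot: [1.0, 0.013, -0.001, 0.001]
ft_force: [-0.1, 0.2, 0.5]
width: 0.0478
grip_force: 0.0
shift units [ 4.023e+00 -1.000e-03  4.115e+00] turn units [ 0.012  0.018 -0.018] t 8.6833
local tip mm [-170.1    1.   195.9] F [-0.1  0.2  0.5] w 0.04781388931437497
```

View pics/end.png

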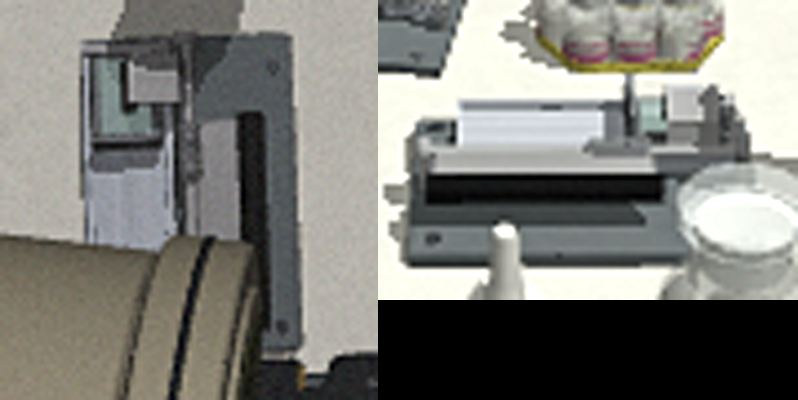

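Run:
```python
from cam import *
S=[.5722,-.0645,.0283]
for x in(-.044,-.001,.002):print(x,proj("side",w(S,(x,.032,.042))),proj("top",w(S,(x,.032,.042))))
```

```text
-0.044 [315.44007664 182.22291865] [263.53327043 205.71702932]
-0.001 [332.05630329 182.24662673] [263.21649757 186.9627031 ]
0.002 [333.21474656 182.2482796 ] [263.19459182 185.66578741]
```

The clip has come down on the carrier and the tab is at about (332.8,179) in side pixels, where home predicts 333.2. To check more closely, I'll move the arm out of the top view and use the last picture.

```bash
python3 -m inch '[[-0.3,0.6,0,0,0,0],[-0.3,0.7,0,0,0,0],[-0.3,0.7,0,0,0,0],[0,0.7,0,0,0,0],[0,0.7,0,0,0,0]]';python3 -m inch '[[0,0.7,0,0,0,0],[0,0.7,0,0,0,0],[0,0.5,0,0,0,0],[0,0,0,0,0,0],[0,0,0,0,0,0]]'
python3 - <<'E'
from bench import eyes
import cv2,numpy as np
from cam import *
def avg(n):return np.mean([eyes.camera(n)["pixels"][:,:,::-1].astype(float) for _ in range(8)],0)
A=avg("top");B=avg("side");cv2.imwrite("pics/At.png",A);cv2.imwrite("pics/As.png",B)
a=A[155:215,245:290];b=B[170:200,310:360]
a=cv2.resize(a,(400,534),interpolation=cv2.INTER_CUBIC);b=cv2.resize(b,(400,240),interpolation=cv2.INTER_CUBIC)
a0=cv2.imread("pics/side0.png")[170:200,295:345].astype(float);b0=cv2.resize(a0,(400,240),interpolation=cv2.INTER_CUBIC)
b=np.vstack([b,b0,np.zeros((54,400,3))])
cv2.imwrite("pics/fin.png",np.clip(np.hstack([a,b])*1.5,0,255))
o0=cv2.imread("pics/top0.png")
print("top col 264 rows before",np.c_[range(196,214),o0[196:214,260:268].mean((1,2)).round()].astype(int).tolist())
print("after",np.c_[range(177,195),A[177:195,257:262].mean((1,2)).round()].astype(int).tolist())
s0=cv2.imread("pics/side0.png")
print("side before",np.c_[range(311,322),s0[180:184,311:322].mean((0,2)).round()].astype(int).tolist())
print("after",np.c_[range(328,339),B[180:184,328:339].mean((0,2)).round()].astype(int).tolist())
S=[.5722,-.0645,.0283]
for x in(0,.0040):print(proj("side",w(S,(x,.014,.04))),proj("side",w(S,(x,.05,.042))),proj("top",w(S,(x,.032,.042))))
print("front edge",proj("top",w(S,(.05,.045,.028))))
E
```

```text
time: 9.2
ee_pos: [0.3732, -0.2064, 0.378]
eef_rot: [1.0, 0.014, -0.0, 0.0]
ft_force: [0.9, 0.3, 0.6]
width: 0.0477
grip_force: 0.0
time: 9.62
ee_pos: [0.3757, -0.2817, 0.3773]
eef_rot: [1.0, 0.013, -0.0, -0.001]
ft_force: [1.0, 0.4, -0.5]
width: 0.0477
grip_force: 0.0
top col 264 rows before [[196, 91], [197, 91], [198, 93], [199, 92], [200, 93], [201, 92], [202, 95], [203, 92], [204, 53], [205, 66], [206, 19], [207, 38], [208, 67], [209, 64], [210, 61], [211, 65], [212, 97], [213, 110]]
after [[177, 98], [178, 98], [179, 98], [180, 98], [181, 99], [182, 96], [183, 98], [184, 97], [185, 71], [186, 73], [187, 17], [188, 30], [189, 71], [190, 71], [191, 70], [192, 67], [193, 73], [194, 124]]
side before [[311, 172], [312, 172], [313, 172], [314, 174], [315, 117], [316, 110], [317, 156], [318, 156], [319, 155], [320, 156], [321, 157]]
after [[328, 187], [329, 188], [330, 189], [331, 161], [332, 66], [333, 115], [334, 173], [335, 172], [336, 169], [337, 170], [338, 172]]
[332.72425074 186.80367478] [332.14338059 178.45502167] [263.20919286 186.53023224]
[334.29022392 186.80562209] [333.66517238 178.45742509] [263.18000196 184.80200447]
front edge [257.95684984 166.8146031 ][ WARN:0@10.438] global loadsave.cpp:1063 imwrite_ Unsupported depth image for selected encoder is fallbacked to CV_8U.
```

View pics/fin.png

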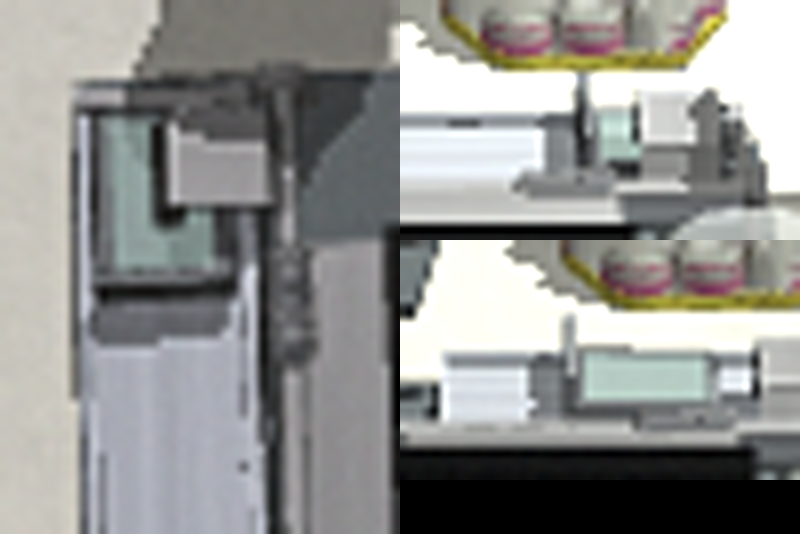

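Run:
```python
import cv2
from cam import *
S=[.5722,-.0645,.0283]
A=cv2.imread("pics/At.png").astype(int);B=cv2.imread("pics/As.png").astype(int)
print("pred track rear side, y near/mid/far");
for y in(.014,.032,.05):print(proj("side",w(S,(-.085,y,.02))).round(2),proj("top",w(S,(-.085,y,.02))).round(2),"stop front foot",proj("side",w(S,(.05,y,.027))).round(2),proj("top",w(S,(.05,y,.027))).round(2))
for v in(186,188,190):print("side row",v,B[v,296:306].mean(1).round().astype(int).tolist())
print("top track rear rows 220-230",A[220:230,258:270].mean((1,2)).round().astype(int).tolist())
print("top front rows 160-174 cols 256-258 / 257-259",A[160:174,256:259].mean((1,2)).round().astype(int).tolist())
for c in range(254,262):print(c,A[160:172,c].mean(1).round().astype(int).tolist())
print("bar side row198",B[197:200,290:298].mean((0,2)).round().astype(int).tolist(),B[197:200,334:346].mean((0,2)).round().astype(int).tolist())
```

```text
pred track rear side, y near/mid/far
[299.55 193.18] [272.83 224.6 ] stop front foot [351.96 191.01] [271.35 166.44]
[299.74 189.21] [264.95 224.89] stop front foot [351.37 187.07] [263.61 166.72]
[299.92 185.36] [257.06 225.19] stop front foot [350.8  183.24] [255.86 167.  ]
side row 186 [187, 187, 187, 189, 183, 163, 162, 163, 163, 163]
side row 188 [52, 61, 86, 37, 173, 165, 163, 163, 163, 165]
side row 190 [91, 91, 93, 42, 177, 162, 160, 160, 160, 160]
top track rear rows 220-230 [116, 116, 116, 120, 121, 34, 38, 44, 69, 62]
top front rows 160-174 cols 256-258 / 257-259 [132, 132, 135, 132, 67, 109, 98, 37, 83, 93, 87, 89, 88, 88]
254 [131, 132, 132, 131, 84, 102, 92, 49, 130, 129, 127, 127]
255 [132, 132, 133, 128, 66, 107, 95, 29, 44, 43, 48, 45]
256 [132, 132, 133, 130, 70, 108, 94, 27, 74, 73, 69, 70]
257 [133, 131, 134, 130, 65, 110, 98, 41, 84, 100, 89, 88]
258 [131, 133, 137, 134, 67, 108, 103, 44, 90, 106, 103, 107]
259 [133, 136, 132, 128, 45, 56, 55, 33, 67, 90, 89, 102]
260 [129, 126, 70, 74, 44, 57, 58, 32, 68, 92, 89, 88]
261 [68, 73, 77, 77, 31, 59, 60, 39, 71, 89, 88, 86]
bar side row198 [141, 65, 56, 73, 35, 46, 56, 56] [55, 55, 55, 51, 32, 47, 69, 69, 54, 60, 81, 100]
```

The last picture shows the carrier square in the track with the jaw on its glass. The tab's rear edge is at top row 186.5, where home predicts 186.5. The carrier's front edge meets the end stop at rows 167–168, leaving no clear gap. With the hard stop felt at 16 N, I take it as home. The robot is clear, so I'm handing in.

```bash
python3 -c "
from bench import job
print(job.close_job())"
```

```text
the job is handed in; nothing more can be done
None
```

The job is handed in: the carrier was pushed against the end stop with the bar held down, the clip was let down onto it, and the arm is clear. Home rests on the hard stop felt and the pictures, good to about 1 mm; the hand-in gave no verdict.

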